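Lengthen the vase cradle by one hole

TASK

Lengthen the vase-painting cradle by one hole: press its orange sprung button in, slide the telescoping tube outwards, and let the button pop fully up in the very next hole of the brass plate, then let go. Do it gently by feel: never force the button hard against the edge of a hole, do not skip a hole, and leave the pots and bottle around it where they stand.

Things in the scene. Friction and masses are not known exactly. Their poses are not given: they have to be found in the camera images.
- stand: The cradle, screwed to the bench: plywood base 110 x 310 x 12 mm carrying an aluminium channel 40 mm wide (x), 240 mm long (own y -140 to +100 mm), its roof 60 mm above the bench. Origin: on the bench under the channel's centre line. Own y points outwards along the channel, the way the tube extends; z up. A plywood backstop 112 mm high stands at y = -165 mm.
- start_hole (a point): Centre of the starting hole, at roof height (z 60 mm), own y -60 mm of the stand. A slot 11 mm wide runs along the roof, with square holes on its line, 20 mm across by 16.4 mm along. The next hole is in a brass plate (38 mm wide, top 1.5 mm above the roof) 46 to 72 mm further out: it differs each time and is not measured, find it by feel or sight. One more lies 42 mm beyond it.
- button_top (a point): Centre of the top of the orange button, 100 mm above the bench when up. An upright post 16 mm in diameter and 24 mm tall; under it a round flange 36 mm in diameter, 4 mm thick (its top 24 mm below this point), then a stem and, in the hole, a square shoulder 14 mm along the slot. Pinch the post or press its top. The tube carries it: pushing it along the slot slides the tube.
- plunger: The orange button as a body, moving with the tube and pressed straight down; origin on its axis 40 mm below its top (at roof height when up). Up in a hole, it bears on the hole's edge when pushed along the slot: over 30 N there would spoil it. Stop as soon as you feel it catch.
- button (a joint): How far the button is pressed down, m: 0 fully up in a hole, stop at 0.0075. Spring 3.6 N at 0, evenly rising to 7.0 N at the stop. Beyond 0.0045 it clears the hole and the tube can slide. Let go between holes, the roof holds it down at about 0.004; over a hole it pops up to 0, unless something holds it down, and locks the tube (1.2 mm play each way).
- rest (a point): Bottom of the cork V rest (up to 130 mm high, 110 mm wide) on the tube's outer end; moves with the tube. At the start 156 mm outwards of the stand's origin.
- tube (a joint): How far the tube is slid outwards from the starting hole, m: about 0 at the start, greatest 0.120. It slides with about 2 to 4 N of friction and stays where left.
- vase: Bystander: unglazed white round vase, 100 mm in diameter, 150 mm high; origin at the centre of its foot.
- bowl: Bystander: white bowl, 110 mm in diameter, 55 mm high; origin at the centre of its foot.
- brush_pot: Bystander: white pot, 76 mm in diameter, 75 mm high, with brushes up to 165 mm high; origin at the centre of its foot.
- glaze_bottle: Bystander: white plastic bottle with green cap, 52 mm in diameter, 120 mm high; origin at the centre of its foot.

How it is judged (in metres and radians):
On the way, in this order (a step that is already met when the one before it is completed fails the run):
1. the button is pressed in at the starting hole (value of joint button above 0.0042 m and value of joint tube below 0.01 m), for 0.05 s.
2. the tube has been slid out of the starting hole with the button under the roof (value of joint button above 0.0025 m and value of joint tube above 0.018 m), for 0.05 s.
At the end, for the whole second after the job is handed in: The button is up (pressed less than 1.5 mm) in the next hole of the brass plate, the first one after the starting hole (tube slid out between 42 and 77 mm), and the tube is at rest (value of joint button below 0.0015 m and value of joint tube between 0.042 and 0.077 m and velocity of joint tube between -0.005 and 0.005 m/s); the robot touches nothing.
It fails at once if the button is forced against the edge of a hole or the roof with more than 30 N (contact force between plunger and stand above 30 N).
It fails at once if the vase is moved by more than 20 mm or tipped (distance of vase from where it was at the start of the episode above 0.02 m or angle between vase's own z axis and vertical above 0.3 rad).
It fails at once if the bowl is moved by more than 20 mm or tipped (distance of bowl from where it was at the start of the episode above 0.02 m or angle between bowl's own z axis and vertical above 0.3 rad).
It fails at once if the brush pot is moved by more than 20 mm or tipped (distance of brush_pot from where it was at the start of the episode above 0.02 m or angle between brush_pot's own z axis and vertical above 0.3 rad).
It fails at once if the glaze bottle is moved by more than 20 mm or tipped (distance of glaze_bottle from where it was at the start of the episode above 0.02 m or angle between glaze_bottle's own z axis and vertical above 0.3 rad).
It also fails if it takes over 42 s, if anything falls off the work surface, if the arm or the gripper's body presses on something with over 40 N, if the wrist force passes 120 N, or if a joint passes its speed limit or range.

ROBOT

A 6-joint arm with a two-finger parallel gripper is mounted at the origin on the work surface. World frame = base frame: x ahead of the robot, y to its left, z up, the work surface at z = 0. Lengths are in mm, angles in degrees, forces in N, time in s.
With the tool pointing down it reaches from about 300 to 850 mm from the base axis. Payload 4.2 kg.
Tool frame: the origin (TCP) lies on the centre line of the jaws, within the pads' length; the fingertips stand 14 mm ahead of it and the grasp point (between the pads) lies 5 mm behind it; z points along the fingers, y is the line along which they close (so a half turn about z gives the same grasp; the last joint's range is limited). The gripper opens to 91 mm and grips with 3 to 60 N. Pads are 32 mm wide; open, the fingers measure 118 mm over their backs; the gripper's body (76 mm by 178 mm) begins 60 mm behind the grasp point.
Start: joints at [-73.625, 18.312, 89.639, -0, 72.044, -1.146], TCP at [173.11, -548.338, 227.976] pointing down, gripper open.
Joint ranges: [-177.97, 177.97], [-48.28, 115.42], [12.27, 149.76], [-77.06, 257.06], [2.81, 150.46], [-146.56, 146.56]. Speed limits (degrees/s): [147.25, 147.25, 180, 180, 180, 180].

INTERFACE

Orientations are given as [roll, pitch, yaw] about the fixed x, y, z axes, in that order (R = Rz(yaw) Ry(pitch) Rx(roll)).
In Python, from workcell import env gives the robot as it stands.
- The arm moves only by the tool arm_command, never from a script. Its argument "motion" is a list of rows, each an object with "offset": the shift along the tool's x, y, z in m, a list of three; "spin": the turn about the tool's z in rad. In form: [{"offset": [tx, ty, tz], "spin": spin}, ...]. A call has 1 to 5 rows; each row shifts and turns the commanded pose from where the row before left it, along the tool's axes as they then stand; what a row does not reach is not made up. A row lasts 1/8 s, in which the tool goes at most 62.5 mm and 10.7 degrees, less where a joint would pass 70% of its speed; a pose out of reach is approached as far as the arm can. A call with a gripper value outside its range is refused whole. "jaw" is the finger opening in m, from 0 to 0.0912, set as the call begins (left out, the last holds). The fingers move at their own pace and stop on an object; "newtons" is the grip in N (left out, the last holds). Time passes only in rows, so rows that do not move let the fingers close. It gives the time, the measured TCP pose, the force, the opening and the grip force at its end, in the units of the state.
- env.state(): the state, without advancing time (a new reading comes with each control period).
- env.grab_frame(name): name is "scene" or "side" or "wrist"; returns (picture, depth): 420x560x3 uint8, blue, green, red; 420x560 float32, mm along the optical axis (not along the pixel's ray), 0 where there is no reading.
- env.camera_model(name): a dict with "fx", "fy", "cx", "cy" (pixels), "k1" (the pictures are not rectified: a ray, as slopes to the right and down, at radius r is drawn at 1 + k1 r^2 times it, then the intrinsics apply), "eye" and "rotation" of the camera in the world; the wrist camera has in their place "hand_eye" (4x4, takes a point from camera to tool coordinates, whose origin is the TCP and whose axes are the flange's). Camera axes: x right, y down, z forward; pixel columns grow to the right and rows downward; lengths in mm; the calibration is good to about 2 mm. A picture is of the moment at which its call begins: read the wrist's pose just before it. camera_model takes no time and is no camera call.
- env.job_done(): hands the job in; it is judged then, once.
Trained networks look in the newest picture that a camera, given by its name, has taken for a name from the list of things; names that differ only in an ending like _2 or _b are one class to them, and where a whole thing is asked for, a point or a joint stands for the part that bears it (a point fixed in the world has none). Each returns a list of dicts, best first, with "score" (0 to 1); they miss things now and then, are a little off and sometimes report something else, mostly with a low value. They report only what shows in the picture. A call takes as long as a camera call.
- env.boxes_of(camera, target): "bbox" ([left, top, right, bottom] in pixels, round what is visible of it).
- env.pinpoint(camera, target): "location" ([column, row] in pixels: a listed point, or the origin of a listed thing).
The state is a dict: "time_s": time; "qpos": joint angles; "qvel": joint speeds; "effort": joint torques, N m; "ee_pos": TCP position; "ee_rot": TCP orientation; "force": force on the tool from outside, world axes, zero at the start; "torque": the same for the moment, N m; "gripper_width": finger opening in mm; "gripper_force": force on a finger pad.
Only numpy, scipy, OpenCV 4.12 (cv2) and the standard library are available. Lean on these libraries where they do the work, as an engineer would, in place of code of your own. Each camera call takes 0.05 s, during which the arm holds its last target. There are 200 camera calls.

## Working session

There is one attempt and no reset: what is moved stays moved. The work goes in short steps, Python scripts to look and compute and a tool call to move; the robot and the scene stay as the last step left them, time stands still between calls to the robot, and variables do not carry over. Pictures are saved under pics/ and viewed, at most 10 in all, crops included, and the job is handed in when it is done.

Besides the shell and the picture viewer there is one more tool, called after "Request:" in YAML: its name, and indented under it one key for each argument. arm_command: Moves the arm, as the interface text tells. Its arguments: {"type":"object","properties":{"motion":{"type":"array"},"jaw":{"type":"number"},"newtons":{"type":"number"}},"required":["motion"]}

```bash
mkdir -p pics
cat > h.py <<'E'
import numpy as np, cv2
from workcell import env
from scipy.spatial.transform import Rotation as R
def ray(m,px):
    K=np.array([[m['fx'],0,m['cx']],[0,m['fy'],m['cy']],[0,0,1.]])
    p=cv2.undistortPoints(np.array([[px]],float),K,np.array([m['k1'],0,0,0.]))[0,0]
    return np.array([p[0],p[1],1.])
def pose(m,s=None):
    if 'eye' in m: return np.array(m['rotation'],float).reshape(3,3),np.array(m['eye'],float)
    T=np.array(m['hand_eye']); Rt=R.from_euler('xyz',s['ee_rot'],degrees=True).as_matrix()
    return Rt@T[:3,:3],Rt@T[:3,3]+np.array(s['ee_pos'])
def onplane(m,px,z,s=None):
    r,e=pose(m,s); d=r@ray(m,px); return e+d*(z-e[2])/d[2]
def bydepth(m,px,dep,s=None):
    r,e=pose(m,s); return e+r@(ray(m,px)*dep)
E
cat > a.py <<'E'
from h import *
s=env.state(); print(s)
ims=[]
for c in ['scene','side']:
    im,d=env.grab_frame(c); m=env.camera_model(c); cv2.imwrite(f'pics/{c}0.png',im)
    if c=='scene': print(m['eye'],m['rotation'])
    for t,z in [('button_top',100),('start_hole',60),('stand',0),('rest',None),('vase',0),('bowl',0),('brush_pot',0),('glaze_bottle',0)]:
        for q in env.pinpoint(c,t)[:2]:
            l=q['location']; dd=d[min(419,int(l[1])),min(559,int(l[0]))]
            print(c,t,round(q['score'],2),np.round(l),np.round(onplane(m,l,z)) if z is not None else '', np.round(bydepth(m,l,dd)))
E
python3 a.py
```

```text
{'time_s': 0.0, 'qpos': array([-7.36237949e+01,  1.83508863e+01,  8.97058952e+01, -1.16758995e-03,
        7.20416397e+01, -1.14504505e+00]), 'qvel': array([ 0.00217574,  0.01396049, -0.05811828, -0.02175091, -0.0679871 ,
        0.00044067]), 'effort': array([ 1.11899302e-03, -4.12452900e+01, -2.31975800e+01,  7.27002276e-02,
        4.54129104e-02, -1.38528603e-04]), 'ee_pos': array([ 172.98086086, -547.8747296 ,  227.13126837]), 'ee_rot': array([-1.79901576e+02, -8.56931167e-04,  1.75216104e+01]), 'force': array([-0.61147791, -0.42664088, -0.52794675]), 'torque': array([-0.02619803, -0.03677745,  0.02424637]), 'gripper_force': 0.0, 'gripper_width': 91.33414027577327}
[ 962.18098312 -699.35189825  645.36148587] [-129.50813251    0.52525921   30.02035272]Traceback (most recent call last):
  File "a.py", line 10, in <module>
    print(c,t,round(q['score'],2),np.round(l),np.round(onplane(m,l,z)) if z is not None else '', np.round(bydepth(m,l,dd)))
                                                       ~~~~~~~^^^^^^^
  File "h.py", line 13, in onplane
    r,e=pose(m,s); d=r@ray(m,px); return e+d*(z-e[2])/d[2]
        ~~~~^^^^^
  File "h.py", line 9, in pose
    if 'eye' in m: return np.array(m['rotation'],float).reshape(3,3),np.array(m['eye'],float)
                          ~~~~~~~~~~~~~~~~~~~~~~~~~~~~~~~~~~~~~^^^^^
ValueError: cannot reshape array of size 3 into shape (3,3)
```

```bash
sed -i "s/np.array(m\['rotation'\],float).reshape(3,3)/R.from_euler('xyz',m['rotation'],degrees=True).as_matrix()/" h.py; sed -i 's/^s=env.*/s=env.state()/; /rotation/d' a.py; sed -i "s#; cv2.imwrite#; cv2.imwrite#" a.py; grep -n imwrite a.py; python3 a.py
```

```text
5:    im,d=env.grab_frame(c); m=env.camera_model(c); cv2.imwrite(f'pics/{c}0.png',im)
scene button_top 0.7 [232. 177.] [445. -45. 100.] [444. -44.  99.]
scene start_hole 0.58 [235. 188.] [444. -38.  60.] [456. -54.  74.]
scene stand 0.85 [254. 193.] [453.  35.   0.] [480.  -3.  33.]
scene rest 0.67 [290. 148.]  [495. 177.  90.]
scene vase 0.81 [147. 286.] [ 437. -376.    0.] [ 483. -404.   56.]
scene bowl 0.79 [214. 321.] [ 622. -374.    0.] [ 624. -376.    4.]
scene brush_pot 0.58 [353. 263.] [804. -85.   0.] [ 813. -120.   37.]
scene glaze_bottle 0.77 [374. 208.] [780. 136.   0.] [787. 102.  26.]
side button_top 0.63 [350. 218.] [441. -48. 100.] [ 429. -134.   49.]
side button_top 0.48 [338. 186.] [ 459. -205.  100.] [ 446. -337.   34.]
side start_hole 0.8 [349. 232.] [440. -49.  60.] [444. -27.  74.]
side stand 0.64 [344. 273.] [453.  25.   0.] [464. 103.  61.]
side rest 0.57 [333. 284.]  [492. 172.  90.]
side vase 0.89 [338. 186.] [ 438. -407.    0.] [ 445. -338.   35.]
side bowl 0.83 [278. 189.] [ 626. -379.    0.] [ 623. -329.   25.]
side brush_pot 0.82 [201. 241.] [798. -79.   0.] [790. -50.  20.]
side glaze_bottle 0.65 [185. 294.] [789. 117.   0.] [778. 147.  27.]
```

View pics/scene0.png

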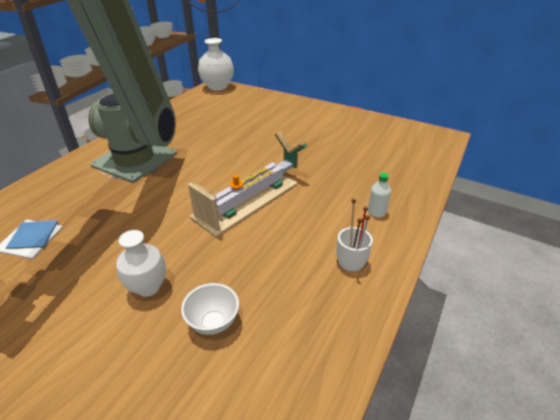

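View pics/side0.png

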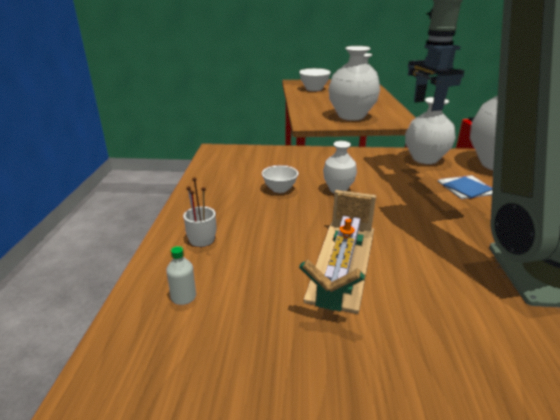

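The scene view shows the button at (232,177), the brass plate beside it, and the V rest at (290,148). The side view shows the button at (348,230) and the rest at (333,284). The slot runs at about 77° in the world frame. I'll fly above it for a wrist view.

Request:
arm_command:
  motion:
    - {"offset": [0.042,-0.041,0],"spin": 0}
    - {"offset": [0.042,-0.041,0],"spin": 0}
    - {"offset": [0.042,-0.041,0],"spin": 0}
    - {"offset": [0.042,-0.041,0],"spin": 0}
    - {"offset": [0.042,-0.041,0],"spin": 0}

```text
time_s: 1.62
ee_pos: [312.3, -288.0, 228.2]
ee_rot: [179.9, -0.0, 17.5]
force: [0.3, -0.2, 0.3]
gripper_width: 91.3
gripper_force: 0.0
```

Request:
arm_command:
  motion:
    - {"offset": [0.042,-0.041,0],"spin": 0}
    - {"offset": [0.042,-0.041,0],"spin": 0}
    - {"offset": [0.042,-0.041,0],"spin": 0}
    - {"offset": [0.042,-0.041,0],"spin": 0}
    - {"offset": [0.042,-0.041,0],"spin": 0}

```text
time_s: 2.25
ee_pos: [451.0, -29.1, 228.3]
ee_rot: [180.0, -0.1, 17.5]
force: [0.9, -1.5, 0.2]
gripper_width: 91.0
gripper_force: 0.0
```

Request:
arm_command:
  motion:
    - {"offset": [0,0,0],"spin": 0.18}
    - {"offset": [0,0,0],"spin": 0.18}
    - {"offset": [0,0,0],"spin": 0.17}
    - {"offset": [0,0,0],"spin": 0}

```text
time_s: 2.75
ee_pos: [450.2, -30.8, 228.0]
ee_rot: [180.0, -0.0, -12.7]
force: [-0.2, -1.1, 0.2]
gripper_width: 91.1
gripper_force: 0.0
```

```bash
cat > w.py <<'E'
from h import *
import sys
s=env.state(); print(s['time_s'],s['ee_pos'],s['ee_rot'],s['force'])
im,d=env.grab_frame('wrist'); m=env.camera_model('wrist'); cv2.imwrite(f'pics/{sys.argv[1]}.png',im)
print(np.round(m['hand_eye'],2))
for t,z in [('button_top',100),('start_hole',60),('stand',0),('rest',None)]:
    for q in env.pinpoint('wrist',t)[:2]:
        l=q['location']; dd=d[min(419,int(l[1])),min(559,int(l[0]))]
        print(t,round(q['score'],2),np.round(l),np.round(onplane(m,l,z,s),1) if z is not None else '', np.round(bydepth(m,l,dd,s),1))
E
python3 w.py w1
```

```text
2.75 [450.18120763 -30.83615092 227.98715735] [ 1.79996178e+02 -8.80552451e-03 -1.27212263e+01] [-0.24921144 -1.05573345  0.23590196]
[[   0.     -0.97   -0.26   73.03]
 [   1.     -0.      0.      0.76]
 [  -0.     -0.26    0.97 -157.56]
 [   0.      0.      0.      1.  ]]
button_top 0.61 [285. 207.] [448.4 -40.1 100. ] [448.8 -40.1 101.7]
start_hole 0.86 [283. 194.] [451.2 -40.1  60. ] [456.7 -40.6  85.3]
stand 0.66 [228. 184.] [461.5  17.2   0. ] [471.1   6.8  61.9]
rest 0.67 [ 28. 199.]  [499.6 168.3  89.4]
```

View pics/w1.png

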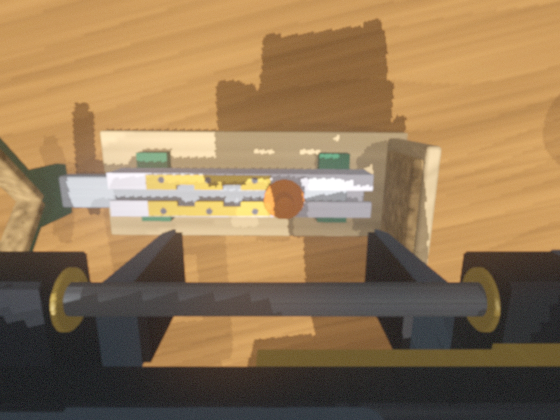

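The wrist view shows the button at (285,200) with the plate to its left (145–270, 175–215). The slot is nearly parallel to the image rows. I'll rectify the roof plane next.

```bash
cat > r.py <<'E'
from h import *
s=env.state(); im,d=env.grab_frame('wrist'); m=env.camera_model('wrist'); r,e=pose(m,s)
# red/orange button centroid at z=100
hsv=cv2.cvtColor(im,cv2.COLOR_BGR2HSV); mk=cv2.inRange(hsv,(4,150,120),(16,255,255)); 
n,l,st,ce=cv2.connectedComponentsWithStats(mk); i=[k for k in range(1,n) if abs(ce[k][1]-200)<30]; i=max(i,key=lambda k:st[k][4]); print(st[i],ce[i],onplane(m,ce[i],92,s))
u=np.array([np.cos(np.radians(77.3)),np.sin(np.radians(77.3))]); v=np.array([u[1],-u[0]])
o=np.array([449,-40.]); S=4
def warp(z,flag=cv2.INTER_CUBIC):
    a,b=np.meshgrid(np.arange(-50,150,1/S),np.arange(-35,35,1/S))
    P=np.stack([o[0]+a*u[0]+b*v[0],o[1]+a*u[1]+b*v[1],np.full_like(a,z)],-1).reshape(-1,3)
    K=np.array([[m['fx'],0,m['cx']],[0,m['fy'],m['cy']],[0,0,1.]])
    p=cv2.projectPoints((P-e)@r,np.zeros(3),np.zeros(3),K,np.array([m['k1'],0,0,0.]))[0].reshape(a.shape+(2,)).astype(np.float32)
    return cv2.remap(im,p[...,0],p[...,1],flag)
w=warp(61.5)
for x in range(-40,150,10): cv2.line(w,((x+50)*S,0),((x+50)*S,8 if x%50 else 20),(255,255,255),1)
cv2.imwrite('pics/rect.png',w)
E
python3 r.py
```

```text
[267 181  36  37 771] [283.40596628 199.48897536] [453.04110034 -40.29159255  92.        ]
```

View pics/rect.png

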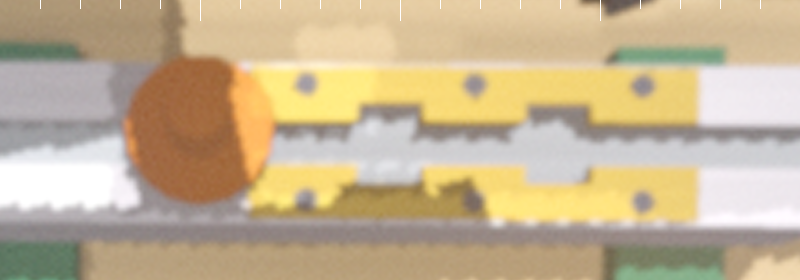

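Rectified picture: hole edges at px 360–422 and 527–590, so hole centres are about 48 and 90 mm beyond the button. The 42 mm spacing matches, and the axis is level. Now I'll descend over the post.

Request:
arm_command:
  motion:
    - {"offset": [0.002,0.009,0.03],"spin": 0}
    - {"offset": [0,0,0.04],"spin": 0}
    - {"offset": [0,0,0.04],"spin": 0}
    - {"offset": [0,0,0.022],"spin": 0}
    - {"offset": [0,0,0],"spin": 0}

```text
time_s: 3.68
ee_pos: [448.9, -40.1, 94.6]
ee_rot: [180.0, 0.2, -12.8]
force: [-0.2, -0.3, -0.4]
gripper_width: 91.4
gripper_force: 0.0
```

Request:
arm_command:
  motion:
    - {"offset": [0,0,0],"spin": 0}
    - {"offset": [0,0,0],"spin": 0}
    - {"offset": [0,0,0],"spin": 0}
    - {"offset": [0,0,0],"spin": 0}
    - {"offset": [0,0,0],"spin": 0}
  jaw: 0.024
  newtons: 8

```text
time_s: 4.3
ee_pos: [450.2, -40.2, 96.1]
ee_rot: [180.0, -0.0, -12.8]
force: [0.1, 0.5, 0.0]
gripper_width: 44.1
gripper_force: 0.0
```

```bash
python3 w.py w2|tail -5; python3 -c "
from h import *
print(env.state()['force'],env.state()['gripper_width'])"
```

```text
[   0.      0.      0.      1.  ]]
button_top 0.84 [275. 280.] [449.2 -40.9 100. ] [450.  -41.1 101.6]
start_hole 0.79 [274. 249.] [449.4 -40.8  60. ] [456.6 -42.5  79.4]
stand 0.73 [188. 219.] [463.6  20.4   0. ] [478.    1.1  63.3]
rest 0.46 [271. 281.]  [450.  -39.4 101.5]
[-0.63541361  0.40725136  0.07139098] 25.256502698955707
```

View pics/w2.png

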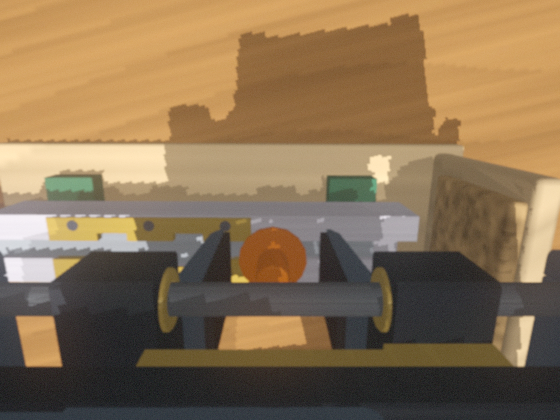

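The post (272,275) is centred between the fingers (about 230 and 320). I'll close on it.

Request:
arm_command:
  motion:
    - {"offset": [0,0,0],"spin": 0}
    - {"offset": [0,0,0],"spin": 0}
    - {"offset": [0,0,0],"spin": 0}
    - {"offset": [0,0,0],"spin": 0}
  jaw: 0.012
  newtons: 8

```text
time_s: 5.05
ee_pos: [450.2, -40.0, 95.9]
ee_rot: [-180.0, 0.0, -12.9]
force: [0.1, 2.4, -0.7]
gripper_width: 15.7
gripper_force: 8.0
```

Request:
arm_command:
  motion:
    - {"offset": [0,0,0],"spin": 0}
    - {"offset": [0,0,0.002],"spin": 0}
    - {"offset": [0,0,0.002],"spin": 0}
    - {"offset": [0,0,0.002],"spin": 0}
    - {"offset": [0,0,0],"spin": 0}
  newtons: 18

```text
time_s: 5.68
ee_pos: [450.2, -40.1, 90.1]
ee_rot: [-180.0, -0.0, -12.9]
force: [-1.9, 1.7, 5.6]
gripper_width: 15.2
gripper_force: 18.0
```

The vertical force of about 6.3 N matches the spring at 6 mm. Slide out, gently at first.

Request:
arm_command:
  motion:
    - {"offset": [0,-0.001,0],"spin": 0}
    - {"offset": [0,-0.001,0],"spin": 0}
    - {"offset": [0,-0.001,0],"spin": 0}
    - {"offset": [0,0,0],"spin": 0}

```text
time_s: 6.18
ee_pos: [450.7, -38.0, 90.2]
ee_rot: [179.9, -0.0, -12.8]
force: [-1.1, -1.2, 5.2]
gripper_width: 15.2
gripper_force: 18.0
```

Request:
arm_command:
  motion:
    - {"offset": [0,-0.003,0],"spin": 0}
    - {"offset": [0,-0.004,0],"spin": 0}
    - {"offset": [0,-0.005,0],"spin": 0}
    - {"offset": [0,-0.005,0],"spin": 0}
    - {"offset": [0,-0.005,0],"spin": 0}

```text
time_s: 6.8
ee_pos: [455.7, -16.6, 90.2]
ee_rot: [179.9, -0.0, -12.8]
force: [-2.0, -0.9, 5.7]
gripper_width: 15.4
gripper_force: 18.0
```

Request:
arm_command:
  motion:
    - {"offset": [0,-0.005,0],"spin": 0}
    - {"offset": [0,0,0],"spin": 0}
    - {"offset": [0,0,0],"spin": 0}

```text
time_s: 7.18
ee_pos: [456.9, -11.2, 90.2]
ee_rot: [180.0, -0.0, -12.8]
force: [-0.7, 0.5, 5.4]
gripper_width: 15.9
gripper_force: 18.0
```

Request:
arm_command:
  motion:
    - {"offset": [0,-0.004,0],"spin": 0}
    - {"offset": [0,-0.004,0],"spin": 0}
    - {"offset": [0,0,0],"spin": 0}
    - {"offset": [0,0,0],"spin": 0}

```text
time_s: 7.68
ee_pos: [458.7, -3.5, 90.2]
ee_rot: [179.9, -0.0, -12.8]
force: [-0.9, -0.3, 5.2]
gripper_width: 15.4
gripper_force: 18.0
```

Request:
arm_command:
  motion:
    - {"offset": [0,0,0],"spin": 0}
    - {"offset": [0,0,0],"spin": 0}
    - {"offset": [0,0,0],"spin": 0}
  jaw: 0.02

```text
time_s: 8.05
ee_pos: [458.5, -3.2, 89.7]
ee_rot: [180.0, 0.0, -12.8]
force: [-0.5, -0.3, -0.1]
gripper_width: 20.0
gripper_force: 0.0
```

Spring force is gone, so the button now rests under the roof. I'll lift 5 mm so the flange is free, then push with the rear finger.

Request:
arm_command:
  motion:
    - {"offset": [0,0,-0.005],"spin": 0}
    - {"offset": [0,-0.002,0],"spin": 0}
    - {"offset": [0,-0.002,0],"spin": 0}
    - {"offset": [0,-0.002,0],"spin": 0}
    - {"offset": [0,0,0],"spin": 0}

```text
time_s: 8.68
ee_pos: [460.2, 2.7, 95.1]
ee_rot: [180.0, -0.0, -12.8]
force: [-0.4, -2.7, 1.7]
gripper_width: 20.0
gripper_force: 1.5
```

Request:
arm_command:
  motion:
    - {"offset": [0,-0.001,0],"spin": 0}
    - {"offset": [0,-0.001,0],"spin": 0}
    - {"offset": [0,-0.001,0],"spin": 0}
    - {"offset": [0,0,0],"spin": 0}

```text
time_s: 9.18
ee_pos: [460.7, 5.8, 94.9]
ee_rot: [-180.0, -0.0, -12.8]
force: [0.8, -3.9, 2.1]
gripper_width: 20.1
gripper_force: 1.5
```

Request:
arm_command:
  motion:
    - {"offset": [0,-0.001,0],"spin": 0}
    - {"offset": [0,0,0],"spin": 0}
    - {"offset": [0,-0.001,0],"spin": 0}
    - {"offset": [0,0,0],"spin": 0}

```text
time_s: 9.68
ee_pos: [460.7, 8.1, 94.7]
ee_rot: [-180.0, 0.1, -12.9]
force: [-0.9, -1.6, 1.5]
gripper_width: 19.8
gripper_force: 0.7
```

Request:
arm_command:
  motion:
    - {"offset": [0,-0.001,0],"spin": 0}
    - {"offset": [0,0,0],"spin": 0}

```text
time_s: 9.93
ee_pos: [460.9, 8.9, 94.7]
ee_rot: [-180.0, 0.1, -12.9]
force: [0.2, -2.2, 0.6]
gripper_width: 19.9
gripper_force: 0.6
```

Request:
arm_command:
  motion:
    - {"offset": [0,-0.001,0],"spin": 0}
    - {"offset": [0,0,0],"spin": 0}

```text
time_s: 10.18
ee_pos: [461.1, 9.7, 94.7]
ee_rot: [180.0, 0.1, -12.8]
force: [-0.2, -0.3, 0.5]
gripper_width: 19.9
gripper_force: 0.8
```

```bash
cat > b.py <<'E'
from h import *
s=env.state(); im,d=env.grab_frame('wrist'); m=env.camera_model('wrist')
q=env.pinpoint('wrist','button_top')[0]; l=q['location']; c,r=int(l[0]),int(l[1])
P=[bydepth(m,(x,y),d[y,x],s) for x in range(c-8,c+9,2) for y in range(r-14,r+7,2) if d[y,x]>0]
P=np.array(P); print(s['time_s'],s['force'],q['score'],l,onplane(m,l,100,s),'z pct',np.percentile(P[:,2],[10,25,50,75,90]))
E
python3 b.py
```

```text
10.175 [-0.22664033 -0.28656021  0.50696162] 0.76 [278.7, 282.7] [459.15293395   7.25103461 100.        ] z pct [100.22510199 100.63799417 101.23004875 173.63615607 174.92054292]
```

Request:
arm_command:
  motion:
    - {"offset": [0,-0.0005,0],"spin": 0}
    - {"offset": [0,0,0],"spin": 0}

```text
time_s: 10.52
ee_pos: [461.2, 10.1, 94.8]
ee_rot: [180.0, 0.0, -12.8]
force: [-1.1, -2.5, -0.9]
gripper_width: 20.1
gripper_force: 0.9
```

Button top is back at full height (101.2 mm, against 101.6 when up and about 97.6 when held by the roof), after 49 mm of travel. It has popped. Release and check.

Request:
arm_command:
  motion:
    - {"offset": [0,0.0015,0],"spin": 0}
    - {"offset": [0,0,0],"spin": 0}
    - {"offset": [0,0,0],"spin": 0}
    - {"offset": [0,0,0],"spin": 0}
  jaw: 0.045

```text
time_s: 11.02
ee_pos: [461.4, 8.7, 95.0]
ee_rot: [-180.0, -0.0, -12.8]
force: [-0.3, 0.1, 0.7]
gripper_width: 45.3
gripper_force: 0.0
```

Request:
arm_command:
  motion:
    - {"offset": [0,0,-0.02],"spin": 0}
    - {"offset": [0,0,-0.03],"spin": 0}
    - {"offset": [0,0,-0.04],"spin": 0}
    - {"offset": [0,0,-0.04],"spin": 0}
    - {"offset": [0,0,0],"spin": 0}

```text
time_s: 11.65
ee_pos: [463.2, 8.7, 228.0]
ee_rot: [-179.9, -0.4, -12.8]
force: [-0.5, -0.2, 0.5]
gripper_width: 44.9
gripper_force: 0.0
```

```bash
python3 b.py; python3 w.py w3|tail -4
```

```text
11.65 [-0.50520471 -0.24571092  0.4531481 ] 0.82 [278.0, 211.9] [459.79805343   5.67593011 100.        ] z pct [ 76.97283389  86.26573996  99.84847807 100.67332649 101.1625416 ]
start_hole 0.69 [330. 196.] [451.1 -42.   60. ] [448.9 -42.9  51. ]
stand 0.91 [263. 184.] [464.8  19.6   0. ] [476.   14.9  63.4]
rest 0.93 [ 22. 205.]  [507.  212.5  87.9]
rest 0.57 [327. 197.]  [448.  -40.1  51.1]
```

View pics/w3.png

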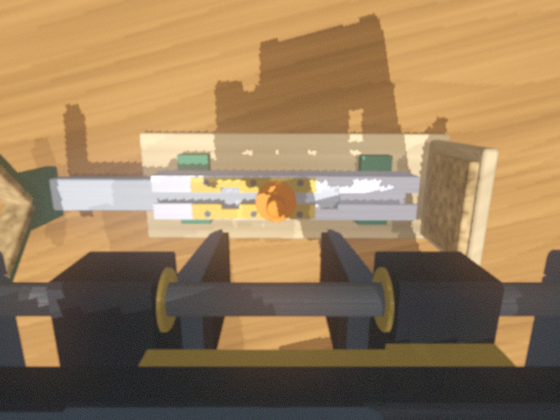

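The button (276,203) sits in the first plate hole. The second hole is still visible at (235,197), and the top reads about 101 mm, so it is fully up. Handing in.

```bash
python3 -c "
from workcell import env
print(env.job_done())"
```

```text
the job is handed in; nothing more can be done
None
```

I lengthened the cradle by one hole and handed the job in. The tube is out about 48 mm, and the button's top reads about 101 mm by wrist-camera depth, so it is up in the first hole of the brass plate. The gripper is clear; I saw only small forces (a few newtons along the slot), and the hand-in gave no verdict.

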